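Hang the screw gauge on the grid hook and press its seat home

ROBOT

A 6-joint arm with a two-finger parallel gripper is mounted at the origin on the work surface. World frame = base frame: x ahead of the robot, y to its left, z up, the work surface at z = 0. Lengths are in mm, angles in degrees, forces in N, time in s.
With the tool pointing down it reaches from about 250 to 775 mm from the base axis. Payload 4 kg.
Tool frame: the origin (TCP) lies midway between the tips of the shut fingers; the grasp point (between the pads) lies 19 mm behind it (arm.grasp_offset is the distance from the TCP to the grasp point, in mm); z points along the fingers, y is the direction in which the jaws open and shut (so a half turn about z gives the same grasp; the last joint's range is limited). The gripper opens to 94 mm and grips with 3 to 60 N. Pads are 16 mm wide; open, the fingers measure 119 mm over their backs; the gripper's body (75 mm by 177 mm) begins 78 mm behind the grasp point.
Start: joints at [-81.824, 4.996, 78.535, -0, 96.463, -5.907], TCP at [133.829, -533.492, 169.106] pointing down, gripper open.
Joint ranges: [-177.83, 177.83], [-43.37, 116.18], [15.69, 146.23], [-61.86, 241.86], [9.47, 152.12], [-147.06, 147.06]. Speed limits (degrees/s): [159.86, 159.86, 180, 180, 180, 180].

INTERFACE

Orientations are given as [roll, pitch, yaw] about the fixed x, y, z axes, in that order (R = Rz(yaw) Ry(pitch) Rx(roll)).
In Python, from rig import arm gives the robot as it stands. The module is installed in compiled form; this text tells all that it offers.
- The arm moves only by the shell command python3 -m crank 'ROWS'. ROWS is JSON, a list of rows, each a list of 7 numbers: the shift along the tool's x, y, z in m, then the turn, a rotation vector about the tool's x, y, z in degrees, then the finger opening in m, from 0 to 0.094. In form: [[x, y, z, wx, wy, wz, grip], ...]. A call has 1 to 5 rows; each row is the pose to reach, as a shift and turn from the pose commanded when the call began, along the tool's axes at that moment; what a row does not reach only later rows make up. A row lasts 1/8 s, in which the tool goes at most 62.5 mm and 10.7 degrees, less where a joint would pass 70% of its speed; a pose out of reach is approached as far as the arm can. A call with a gripper value outside its range is refused whole. The fingers move at their own pace and stop on an object; the grip force is fixed at half the most. Time passes only in rows, so rows that repeat a pose let the fingers close. It gives the time, the measured TCP pose, the force and the opening at its end, in the units of the state.
- arm.read_state(): the state, without advancing time (a new reading comes with each control period).
- arm.read_camera(name): name is "scene" or "top" or "wrist"; returns a dict with "frame" (400x640x3 uint8, red, green, blue), "camera_matrix" (3x3 intrinsics, pixels), "rvec" (rotation vector, rad) and "tvec" (3), from world to camera coordinates, as OpenCV has them. Camera axes: x right, y down, z forward; pixel columns grow to the right and rows downward; lengths in mm; the calibration is good to about 2 mm. A picture is of the moment at which its call begins. There is no depth.
- arm.job_done(): hands the job in, once; it reports no verdict.
Trained networks look in a picture, given as the dict that the camera call returned (one of the last four; its "shot" number tells which), for a name from the list of things; names that differ only in an ending like _2 or _b are one class to them, and where a whole thing is asked for, a point or a joint stands for the part that bears it (a point fixed in the world has none). Each returns a list of dicts, best first, with "confidence" (0 to 1); they miss things now and then, are a little off and sometimes report something else, mostly with a low value. They report only what shows in the picture. A call takes as long as a camera call. They do not tell look-alikes from the thing itself.
- arm.outline_of(thing, picture): "region" (400x640 bool, what is visible of it).
- arm.landmark_of(thing, picture): "at" ([x, y, z] in mm, in world coordinates, good to about 4 mm: a listed point, or the origin of a listed thing).
The state is a dict: "time": time; "qpos": joint angles; "joint_velocities": joint speeds; "effort": joint torques, N m; "eef_pos": TCP position; "ee_rot": TCP orientation; "wrist_force": force on the tool from outside, world axes, zero at the start; "ft_torque": the same for the moment, N m; "opening": opening from 0.0 (shut) to 1.0 (fully open).
Only numpy, scipy, OpenCV 4.12 (cv2) and the standard library are available. Lean on these libraries where they do the work, as an engineer would, in place of code of your own. Each camera call takes 0.05 s, during which the arm holds its last target. There are 200 camera calls.

TASK

Take the screw gauge out of its rack and hang it by its hole on the hook of the wire-grid stand, with the graduated face pointing outward, away from the grid. Then press the gauge down on the hook, gently (never more than 25 N), until the hook's stiff sliding seat is fully down, and leave it hanging there. Press with the gauge: do not push on the stand with the gripper, and do not disturb the jar, the screw box or the blue bin.

Things in the scene. Friction and masses are not known exactly. Their poses are not given: they have to be found in the camera images.
- gauge: Flat aluminium screw gauge, 80 mm wide (y), 150 mm tall (z), 0.16-0.26 kg, upright in the rack. Origin: middle of its lower edge. Plate 6 mm thick (x) up to 100 mm; above that 12 mm thick: a bar 80 mm wide (100 to 112 mm), then a black grip block 44 mm wide (112 to 150 mm). The graduated face (dark tick marks) looks along its own -x; the back is plain.
- hole_edge (a point): Middle of the flat upper edge of the gauge's hang hole, 100 mm above the gauge's origin; axes as the gauge. This edge rests on the hook. The rectangular hole, 36 mm wide and 50 mm high, goes right through along x, below this point.
- rack: Fixed grey rack block 70 x 110 mm, 48 mm high, holding the gauge upright in one slot 8.5 mm wide and 40 mm deep; slot floor 8 mm above the table. Origin: centre of its underside; the slot runs along its y. It may be turned any way round.
- stand: Fixed counter stand: white wire-grid panel 310 mm wide, 228 mm high, in the plane x = 0 of its frame, on a dark foot plate 12 mm high reaching 160 mm in front (-x). Origin: on the table below the panel's middle; its -x is outward, away from the grid. One hook sticks out along -x at y = 0: a level 8 mm rod with an upturned tip.
- hang_point (a point): Nominal place of the hole's edge when hung with the seat fully down: 65 mm before the panel, 170 mm up; axes as the stand. The hook is clamped on a slotted upright and really stands up to 10 mm higher or lower than this, so feel for it. Seen from the true point: rod top 1 mm below, rod underside 9 mm below, upturned tip 36 to 44 mm in front (-x), reaching 12 mm above.
- seat (a joint): Black sliding seat on the hook rod, 20 mm wide, in which the hole's edge settles between two round ribs 4 mm high along y (18 mm free between them, crests 23 mm apart). 0 = up (10 mm above its final height), 0.010 = fully down on its firm stop; it starts at 0 to 0.002. It slides stiffly, about 6 N, and stays where it is left.
- jar: Small closed jar, 48 mm wide, 75 mm high, standing on the stand's foot plate. Origin: centre of its underside.
- screw_box: Green screw carton 70 x 110 x 55 mm high. Origin: centre of its underside.
- bin: Empty open blue bin 140 x 100 x 60 mm high. Origin: centre of its underside.
Not all that is in view belongs to the job. Several things have the shape of the gauge; the one meant has the colours described above.

How it is judged:
By the outcome, as a careful person would: the job done as asked, in the order asked, and still so for the second after the job is handed in, with the robot touching nothing.
It also fails if it takes over 42 s, if anything falls off the work surface, if the arm or the gripper's body presses on something with over 40 N, if the wrist force passes 120 N, or if a joint passes its speed limit or range.

## Working session

There is one attempt and no reset: what is moved stays moved. The work goes in short steps, Python scripts to look and compute and a shell command to move; the robot and the scene stay as the last step left them, time stands still between calls to the robot, and variables do not carry over. Pictures are saved under pics/ and viewed, about 8 in all and at most 12, crops included, and the job is handed in when it is done.

```bash
mkdir -p pics
cat > h.py <<'E'
import numpy as np, cv2
from rig import arm
from scipy.spatial.transform import Rotation as R
def save(p,n,box=None,s=1):
    f=p["frame"][:,:,::-1]
    if box: f=f[box[1]:box[3],box[0]:box[2]]
    cv2.imwrite("pics/"+n,cv2.resize(f,None,fx=s,fy=s,interpolation=cv2.INTER_CUBIC))
def proj(p,X):
    return cv2.projectPoints(np.array(X,float).reshape(-1,1,3),np.array(p["rvec"],float),np.array(p["tvec"],float),np.array(p["camera_matrix"],float),None)[0].reshape(-1,2)
def onplane(p,uv,z):
    K=np.array(p["camera_matrix"]);Rm=cv2.Rodrigues(np.array(p["rvec"],float))[0];t=np.array(p["tvec"],float).ravel()
    c=-Rm.T@t; d=Rm.T@np.linalg.inv(K)@np.array([uv[0],uv[1],1.]); return c+d*(z-c[2])/d[2]
def rel(s,pos,M):
    "shift (mm) and rotvec (deg) in tool axes from state s pose to pos, rot matrix M"
    T=R.from_euler('xyz',s["ee_rot"],degrees=True)
    return T.inv().apply(np.array(pos)-s["eef_pos"]).round(1),(T.inv()*R.from_matrix(M)).as_rotvec(degrees=True).round(1)
E
python3 - <<'E'
from h import *
s=arm.read_state();print(s["time"],s["eef_pos"],s["ee_rot"],s["wrist_force"])
ims=[]
for n in("scene","top","wrist"):
    p=arm.read_camera(n)
    save(p,n+"0.png")
    for t in("gauge","hole_edge","rack","stand","hang_point","seat","jar","screw_box","bin"):
        o=arm.outline_of(t,p)
        oc=[(np.argwhere(d["region"]).mean(0)[::-1].round().tolist(),int(d["region"].sum()),round(d["confidence"],2)) for d in o]
        l=[] if t=="seat" else [(np.round(d["at"]).tolist(),proj(p,d["at"])[0].round().tolist(),round(d["confidence"],2)) for d in arm.landmark_of(t,p)]
        print(n,t,oc,l)
print(arm.read_state()["time"])
a=cv2.imread("pics/scene0.png");b=cv2.imread("pics/top0.png")
E
```

```text
0.0 [ 133.72560177 -532.84566809  167.91803715] [-1.79874372e+02 -1.16160749e-02  1.40826850e+01] [ 0.53852427  0.6339152  -0.44264214]
scene gauge [([350.0, 262.0], 381, 0.56), ([384.0, 220.0], 293, 0.53)] [([486.0, 214.0, 6.0], [381.0, 234.0], 0.83), ([632.0, 210.0, -2.0], [349.0, 269.0], 0.58)]
scene hole_edge [([262.0, 202.0], 6602, 0.73), ([350.0, 261.0], 363, 0.59), ([384.0, 219.0], 262, 0.57)] [([637.0, 211.0, 98.0], [351.0, 258.0], 0.9), ([482.0, 210.0, 109.0], [385.0, 217.0], 0.57)]
scene rack [([378.0, 235.0], 670, 0.87)] [([481.0, 210.0, 1.0], [380.0, 233.0], 0.74)]
scene stand [] [([689.0, -113.0, 1.0], [257.0, 217.0], 0.64)]
scene hang_point [([263.0, 202.0], 6453, 0.77)] [([624.0, -116.0, 172.0], [265.0, 174.0], 0.59)]
scene seat [([263.0, 172.0], 75, 0.58)] []
scene jar [([301.0, 213.0], 330, 0.84), ([384.0, 221.0], 303, 0.28)] [([601.0, -1.0, 14.0], [302.0, 217.0], 0.79)]
scene screw_box [([256.0, 108.0], 898, 0.63)] [([390.0, -404.0, 2.0], [258.0, 113.0], 0.79)]
scene bin [([423.0, 312.0], 2362, 0.84)] [([604.0, 442.0, 1.0], [421.0, 314.0], 0.58)]
top gauge [([262.0,
[... 308 characters left out ...]
d [([371.0, 161.0], 7079, 0.79), ([261.0, 209.0], 147, 0.66)] [([687.0, -114.0, -3.0], [368.0, 148.0], 0.78)]
top hang_point [] [([629.0, -118.0, 174.0], [376.0, 155.0], 0.67)]
top seat [] []
top jar [([331.0, 171.0], 232, 0.77), ([371.0, 161.0], 7107, 0.6)] [([607.0, 0.0, 10.0], [333.0, 171.0], 0.75)]
top screw_box [([463.0, 241.0], 969, 0.63)] [([386.0, -408.0, -0.0], [462.0, 242.0], 0.61), ([603.0, 448.0, -2.0], [193.0, 172.0], 0.49)]
top bin [([189.0, 170.0], 1745, 0.85)] [([604.0, 448.0, -3.0], [193.0, 172.0], 0.59)]
wrist gauge [] []
wrist hole_edge [] []
wrist rack [] []
wrist stand [] []
wrist hang_point [] []
wrist seat [] []
wrist jar [] []
wrist screw_box [] []
wrist bin [] []
2.7
```

View pics/scene0.png

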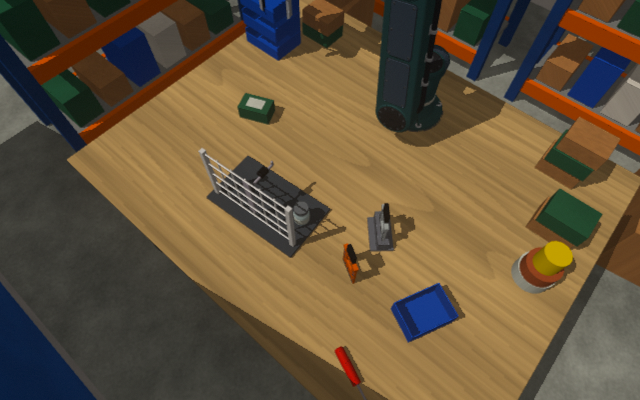

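View pics/top0.png

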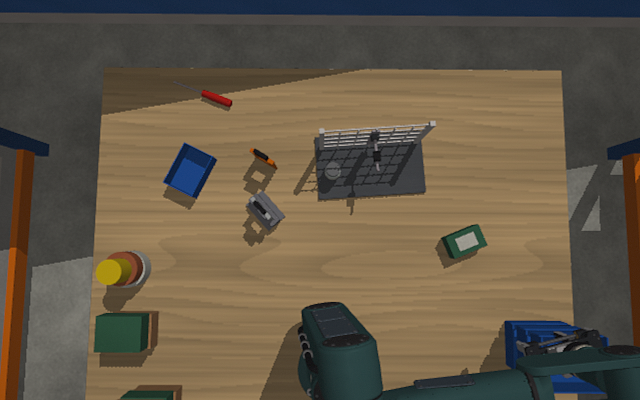

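The scene picture shows two gauge shapes. The orange one stands free at (350,262). The grey one with a black grip is in the rack at (384,220), and it fits the description (aluminium, black grip block, in the rack). I'll confirm it in a crop and measure the rack's yaw.

Run:
```python
from h import *
p=arm.read_camera("scene");q=arm.read_camera("top")
a=cv2.resize(p["frame"][190:290,325:425,::-1],(500,500),interpolation=cv2.INTER_CUBIC)
b=cv2.resize(q["frame"][180:240,235:295,::-1],(300,300),interpolation=cv2.INTER_CUBIC)
c=np.zeros((500,800,3),np.uint8);c[:,:500]=a;c[:300,500:]=b;cv2.imwrite("pics/c1.png",c)
o=arm.outline_of("rack",q)[0]["region"]
pts=np.argwhere(o)[:,::-1]
w=np.array([onplane(q,u,40)[:2] for u in pts],np.float32)
print(cv2.minAreaRect(w),o.sum()); r=cv2.boxPoints(cv2.minAreaRect(w));print(r)
for cam in(p,q): 
  c=-cv2.Rodrigues(np.array(cam["rvec"],float))[0].T@np.array(cam["tvec"],float).ravel();print("cam",c.round())
print([onplane(q,u,228)[:2].round(1) for u in((321,131),(434,123))])
```

```text
((480.70501708984375, 211.4053955078125), (111.34851837158203, 70.88858795166016), 43.20801544189453) 666
[[415.85864 199.12245]
 [464.39246 147.45369]
 [545.5514  223.68834]
 [497.01758 275.35712]]
cam [1016.  419. 1183.]
cam [ 395.   37. 1401.]
[array([683.7,  38. ]), array([ 708.5, -267.7])]
```

View pics/c1.png

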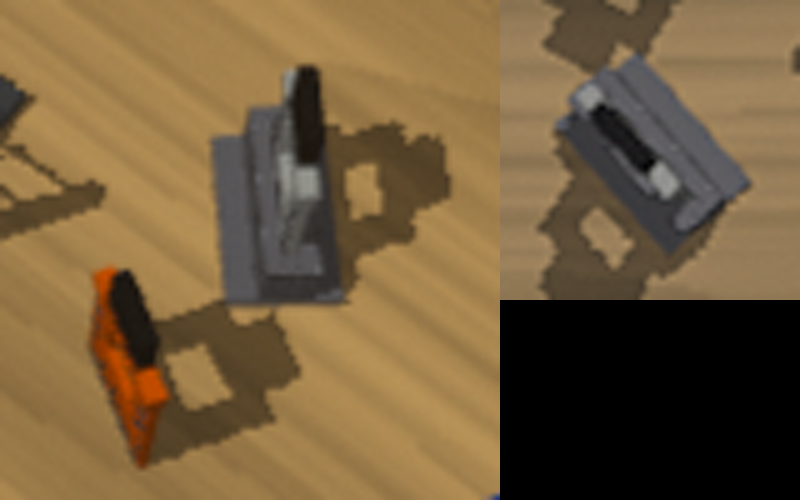

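The grey gauge with the black grip, in the rack, is confirmed. Which face carries the ticks isn't clear, so I'll look with the wrist camera on the way in.

Run:
```python
from h import *
s=arm.read_state();w=arm.read_camera("wrist")
Rm=cv2.Rodrigues(np.array(w["rvec"],float))[0];c=-Rm.T@np.array(w["tvec"],float).ravel()
T=R.from_euler('xyz',s["ee_rot"],degrees=True)
print("cam in tool",T.inv().apply(c-s["eef_pos"]).round(),"axes",(T.inv().as_matrix()@Rm.T).round(2).tolist(), w["camera_matrix"][0])
M=R.from_euler('xyz',[180,0,43.2],degrees=True).as_matrix()
print(rel(s,[400,130,300],M),s["time"])
```

```text
cam in tool [  69.   -0. -216.] axes [[-0.0, -0.97, -0.24], [1.0, -0.0, -0.0], [0.0, -0.24, 0.97]] [287.56558641   0.         319.26850628]
(array([ 419.6, -578.8, -131. ]), array([  0. ,   0. , -29.1])) 2.85
```

```bash
python3 -m crank '[[0.046,-0.038,-0.02,0,0,0,0.094],[0.092,-0.076,-0.04,0,0,0,0.094],[0.138,-0.114,-0.06,0,0,0,0.094],[0.184,-0.152,-0.08,0,0,0,0.094],[0.23,-0.19,-0.09,0,0,0,0.094]]'
python3 -m crank '[[0.046,-0.038,0,0,0,0,0.094],[0.092,-0.076,0,0,0,0,0.094],[0.138,-0.114,0,0,0,0,0.094],[0.184,-0.152,0,0,0,0,0.094],[0.23,-0.19,0,0,0,0,0.094]]'
python3 -m crank '[[0.045,-0.04,0,0,0,-10,0.094],[0.09,-0.08,0,0,0,-20,0.094],[0.135,-0.12,0,0,0,-29.1,0.094],[0.135,-0.12,0,0,0,-29.1,0.094]]'
python3 - <<'E'
from h import *
s=arm.read_state();print(s["time"],s["eef_pos"],s["ee_rot"],s["qpos"],s["wrist_force"])
w=arm.read_camera("wrist");print(proj(w,[482,211,100]))
save(w,"w1.png")
for t in("gauge","hole_edge","rack"): print(t,[(np.round(d["at"],1).tolist(),round(d["confidence"],2)) for d in arm.landmark_of(t,w)])
E
```

```text
time: 3.52
eef_pos: [311.7, -292.0, 260.6]
ee_rot: [179.8, -0.1, 14.0]
wrist_force: [1.5, -0.0, 0.4]
opening: 1.0
time: 4.15
eef_pos: [488.5, -51.2, 259.3]
ee_rot: [180.0, -0.0, 14.1]
wrist_force: [0.5, -0.4, 0.4]
opening: 0.999
time: 4.65
eef_pos: [590.2, 99.8, 256.4]
ee_rot: [-179.8, 0.1, 43.5]
wrist_force: [0.4, -0.3, -1.2]
opening: 1.006
4.65 [590.15263064  99.76533413 256.40163445] [-1.79832360e+02  1.38863395e-01  4.35011885e+01] [4.14182495e+00 1.15588246e+01 6.13155616e+01 4.35304364e-02
 1.07339290e+02 5.06537355e+01] [ 0.35526437 -0.25358741 -1.22840032]
[[201.93533143 183.62038193]]
gauge [([478.0, 210.0, 9.5], 0.93), ([634.8, 210.5, -0.5], 0.83)]
hole_edge [([482.0, 211.5, 108.3], 0.92), ([636.3, 207.6, 98.6], 0.78)]
rack [([481.9, 214.6, -3.5], 0.58)]
```

View pics/w1.png

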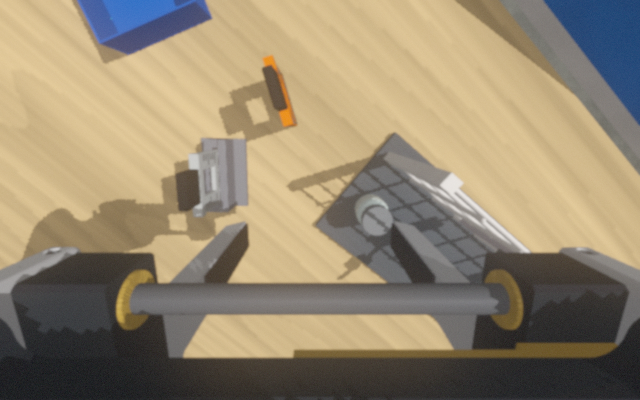

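The wrist view shows the racked gauge at (205,178), with the face on its right side visible. I'll enlarge it.

Run:
```python
import cv2
a=cv2.imread("pics/w1.png")[130:225,165:260];cv2.imwrite("pics/c2.png",cv2.resize(a,(570,570),interpolation=cv2.INTER_CUBIC))
```

```text
(no output)
```

View pics/c2.png

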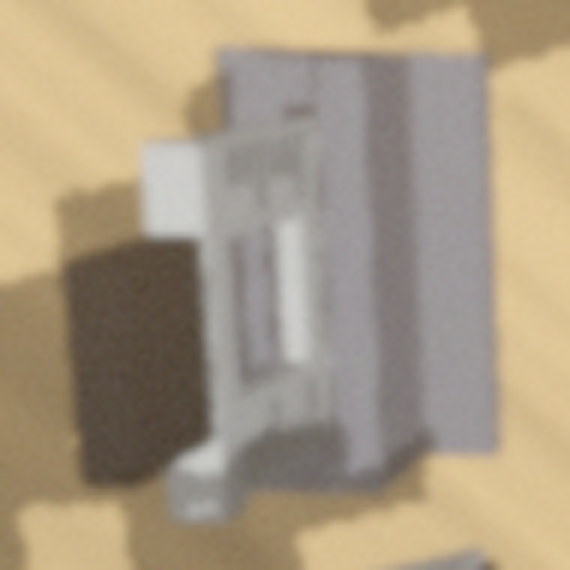

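This face looks plain. I'll check the other face before committing.

```bash
python3 -m crank '[[0,-0.06,0,0,0,0,0.094],[0,-0.12,0,0,0,0,0.094],[0,-0.18,0,0,0,0,0.094],[0,-0.24,0.01,0,0,0,0.094],[0,-0.295,0.03,0,0,0,0.094]]'
python3 - <<'E'
from h import *
s=arm.read_state();print(s["time"],s["eef_pos"],s["ee_rot"])
w=arm.read_camera("wrist")
u=proj(w,[482,211,100])[0].astype(int);print(u)
save(w,"c3.png",(u[0]-55,u[1]-50,u[0]+55,u[1]+50),5.4)
for t in("gauge","hole_edge"): print(t,[(np.round(d["at"],1).tolist(),round(d["confidence"],2)) for d in arm.landmark_of(t,w)])
E
```

```text
time: 5.48
eef_pos: [386.7, 311.5, 231.0]
ee_rot: [179.9, -0.3, 43.0]
wrist_force: [0.8, -0.3, 0.1]
opening: 0.999
5.475 [386.7147388  311.46844424 230.96046523] [179.93977535  -0.29304033  43.01798091]
[431 185]
gauge [([476.5, 207.5, 11.1], 0.89), ([631.1, 209.3, 2.9], 0.73)]
hole_edge [([634.7, 211.0, 99.3], 0.67), ([480.3, 213.0, 106.6], 0.56)]
```

View pics/c3.png

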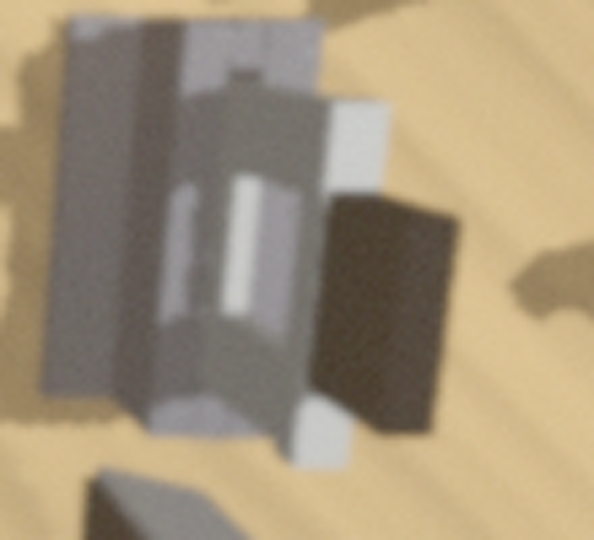

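This face, at (250,130) and (230,370) in the crop, is uniformly plain. The first one had faint darker patches, so I'll compare both with enhanced contrast.

Run:
```python
import cv2,numpy as np
a=cv2.imread("pics/w1.png",0)[148:208,192:228]
b=cv2.resize(cv2.imread("pics/c3.png",0),(110,100),interpolation=cv2.INTER_AREA)[12:85,25:65]
f=lambda i,lo,hi:cv2.resize(np.clip((i.astype(float)-lo)*255/(hi-lo),0,255).astype(np.uint8),None,fx=9,fy=9,interpolation=cv2.INTER_CUBIC)[:560]
A,B=f(a,100,190),f(b,70,140)
h=max(len(A),len(B));A=np.pad(A,((0,h-len(A)),(0,10)));B=np.pad(B,((0,h-len(B)),(0,0)))
cv2.imwrite("pics/c4.png",np.hstack([A,B]))
```

```text
(no output)
```

View pics/c4.png

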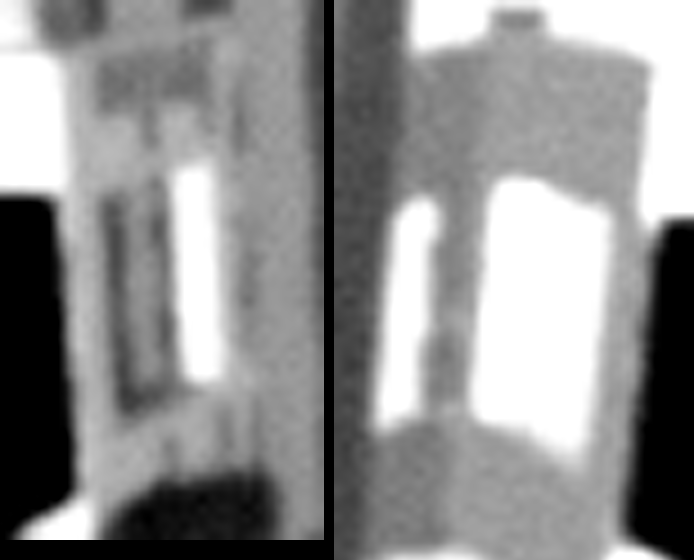

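Enhanced, the first face (towards +x,−y, left panel) shows tick marks at rows 50–120 and 420–470, and the other face is clean. So the gauge's −x points to world (0.68,−0.73) and its yaw is about 133°. For the joint 6 range I need a grasp yaw of −137°, so I'll turn 180° while moving over the gauge.

```bash
python3 -m crank '[[0,0.04,0,0,0,-10,0.094],[0,0.08,0,0,0,-20,0.094],[0,0.115,0,0,0,-30,0.094],[0,0.138,0,0,0,-40,0.094],[0,0.138,0,0,0,-50,0.094]]'
python3 -m crank '[[0,0,0,0,0,-10,0.094],[0,0,0,0,0,-20,0.094],[0,0,0,0,0,-30,0.094],[0,0,0,0,0,-40,0.094],[0,0,0,0,0,-50,0.094]]'
python3 -m crank '[[0,0,0,0,0,-10,0.094],[0,0,0,0,0,-20,0.094],[0,0,0,0,0,-30,0.094],[0,0,0,0,0,-40,0.094],[0,0,0,0,0,-50,0.094]]'
python3 -m crank '[[0,0,0,0,0,-10,0.094],[0,0,0,0,0,-20,0.094],[0,0,0,0,0,-30,0.094],[0,0,0,0,0,-30,0.094]]'
python3 - <<'E'
from h import *
s=arm.read_state();print(s["time"],s["eef_pos"],s["ee_rot"],s["qpos"].__class__,np.round(s["qpos"],1))
w=arm.read_camera("wrist");print(proj(w,[[481,211,158],[481,211,120]]),proj(w,s["eef_pos"]))
save(w,"w5.png",(160,60,480,360),2)
f=w["frame"].astype(int)
# aluminium bar top (bright, neutral) vs black block
m=((f.max(2)<75)).astype(np.uint8); m[:, :200]=0;m[:,440:]=0;m[280:]=0
n,l,st,ct=cv2.connectedComponentsWithStats(m)
for i in range(1,n):
  if st[i,4]>150: print(st[i],ct[i].round(1))
for t in("gauge","hole_edge"): print(t,[(np.round(d["at"],1).tolist(),round(d["confidence"],2)) for d in arm.landmark_of(t,w)])
E
```

```text
time: 6.25
eef_pos: [484.1, 206.8, 229.9]
ee_rot: [179.9, 0.1, 93.1]
wrist_force: [-0.7, 0.5, 0.3]
opening: 1.0
time: 6.88
eef_pos: [483.1, 208.2, 230.3]
ee_rot: [179.9, 0.1, 143.3]
wrist_force: [-0.2, -0.8, 0.2]
opening: 1.002
time: 7.5
eef_pos: [483.1, 208.2, 230.3]
ee_rot: [-180.0, 0.1, -166.7]
wrist_force: [0.2, 0.1, -0.4]
opening: 0.999
time: 8.0
eef_pos: [482.9, 208.6, 230.1]
ee_rot: [-179.9, 0.1, -137.1]
wrist_force: [0.1, 0.6, -0.9]
opening: 1.001
8.0 [482.88804192 208.63330631 230.12274347] [-1.79914883e+02  8.08448854e-02 -1.37148453e+02] <class 'numpy.ndarray'> [  17.2    1.6   75.2   -0.   103.1 -115.6]
[[322.31930007 196.48745244]
 [322.00769029 188.97315542]] [[319.34398426 217.23913213]]
gauge [([478.6, 208.1, 11.5], 0.97), ([633.6, 210.4, 0.8], 0.57)]
hole_edge [([477.6, 211.9, 107.4], 0.87), ([638.1, 207.6, 100.0], 0.61)]
```

View pics/w5.png

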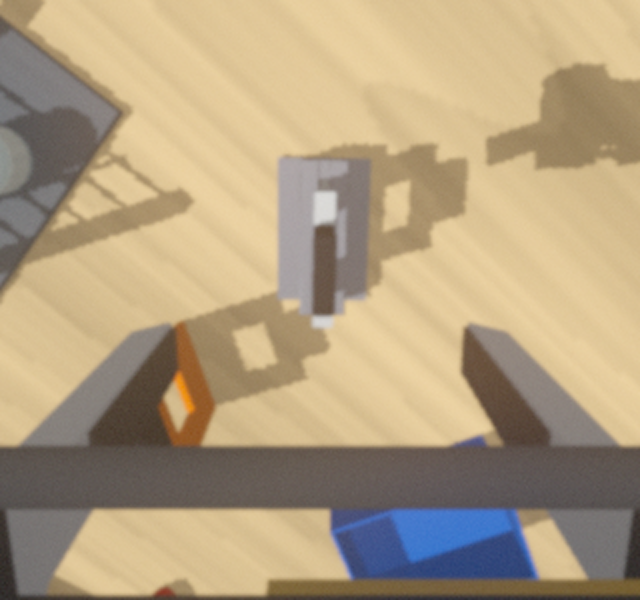

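The gauge top is at full-frame pixel (322,195), as predicted for (481,211), and it lines up with the tool. I'll descend and grip.

```bash
python3 -m crank '[[0,0.003,0.04,0,0,0,0.06],[0,0.003,0.075,0,0,0,0.05],[0,0.003,0.098,0,0,0,0.05],[0,0.003,0.107,0,0,0,0.045],[0,0.003,0.107,0,0,0,0.045]]'
python3 -m crank '[[0,0,0,0,0,0,0.025],[0,0,0,0,0,0,0.0],[0,0,0,0,0,0,0.0],[0,0,0,0,0,0,0.0],[0,0,0,0,0,0,0.0]]'
```

```text
time: 8.78
eef_pos: [479.8, 212.7, 122.0]
ee_rot: [180.0, -0.0, -136.9]
wrist_force: [-0.3, 0.8, 0.0]
opening: 0.505
time: 9.4
eef_pos: [479.8, 212.9, 122.1]
ee_rot: [-180.0, 0.0, -136.8]
wrist_force: [0.1, 0.5, -0.3]
opening: 0.003
```

Run:
```python
from h import *
s=arm.read_state();print(s["time"],s["eef_pos"],s["opening"])
w=arm.read_camera("wrist");q=arm.read_camera("top");sc=arm.read_camera("scene")
a=cv2.resize(w["frame"],(640,400))[:,:,::-1]
c=np.zeros((600,800,3),np.uint8);c[:400,:640]=a
c[400:600,:200]=cv2.resize(sc["frame"][190:290,330:430,::-1],(200,200));c[400:600,220:420]=cv2.resize(q["frame"][160:260,215:315,::-1],(200,200));cv2.imwrite("pics/w6.png",c)
```

```text
9.4 [479.81696372 212.93083745 122.12471688] 0.003310183575517273
```

View pics/w6.png

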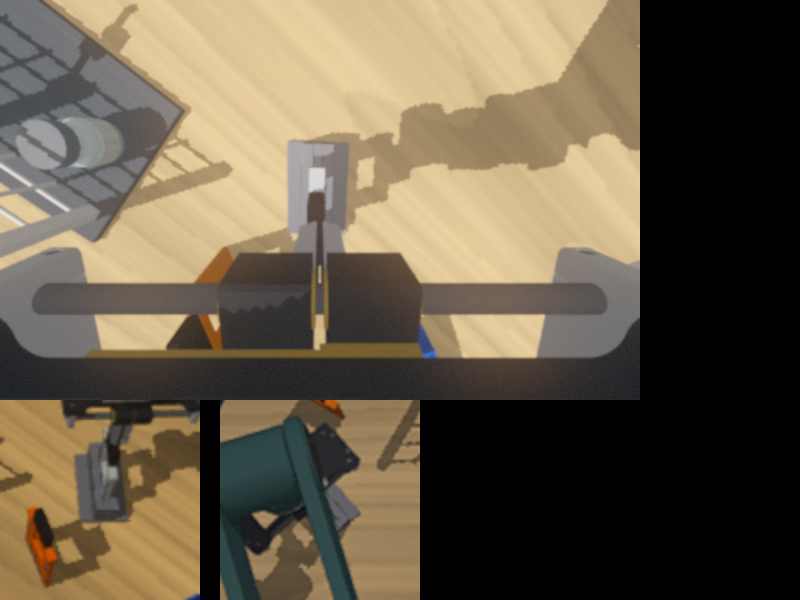

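Run:
```python
from h import *
w=arm.read_camera("wrist");s=arm.read_state()
ux=np.array([-.731,-.682,0]);g=np.array([480,212,158.])
for n,d,z in(("block-",-22,158),("blockc",0,158),("block+",22,158),("bar+",40,120),("bar-",-40,120),("tcp",0,122)):
  print(n,proj(w,[480,212,z]+ux*d)[0].round(1))
save(w,"w7.png",(260,130,380,270),5); print(s["opening"],s["time"])
```

```text
block- [318.1 263.3]
blockc [318.2 232.7]
block+ [318.2 200.5]
bar+ [318.4 165.4]
bar- [318.2 262.5]
tcp [318.3 216.7]
0.004010671330656868 9.6
```

View pics/w7.png

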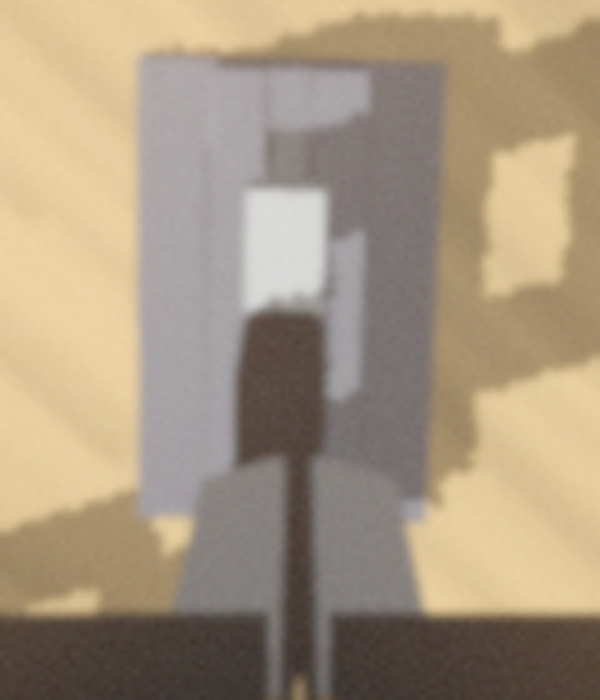

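The fingers closed on nothing. In the picture the tips sit at row 222, just above the block. From the 94 mm opening in the earlier view, the visible tips were about 35 mm nearer the camera than the reported TCP. I'll reopen, go 28 mm lower (clear of the rack and the body either way), and close again.

```bash
python3 -c "
from rig import arm;print(arm.grasp_offset)"
python3 -m crank '[[0,0,0,0,0,0,0.05],[0,0,0,0,0,0,0.05],[0,0,0.01,0,0,0,0.05],[0,0,0.02,0,0,0,0.05],[0,0,0.028,0,0,0,0.05]]'
python3 -m crank '[[0,0,0,0,0,0,0.02],[0,0,0,0,0,0,0.0],[0,0,0,0,0,0,0.0],[0,0,0,0,0,0,0.0]]'
```

```text
18.8
time: 10.22
eef_pos: [479.2, 212.8, 92.7]
ee_rot: [180.0, -0.1, -136.8]
wrist_force: [-0.4, 0.2, -0.1]
opening: 0.499
time: 10.72
eef_pos: [480.1, 213.0, 94.5]
ee_rot: [-180.0, 0.0, -136.8]
wrist_force: [-0.3, -0.1, 0.4]
opening: 0.141
```

```bash
python3 -m crank '[[0,0,-0.012,0,0,0,0],[0,0,-0.03,0,0,0,0],[0,0,-0.055,0,0,0,0],[0,0,-0.09,0,0,0,0],[0,0,-0.09,0,0,0,0]]'
python3 - <<'E'
from h import *
s=arm.read_state();print(s["time"],s["eef_pos"],s["ee_rot"],s["wrist_force"],s["opening"])
M=R.from_euler('xyz',[180,0,94.5],degrees=True).as_matrix()
y=np.radians(4.5)
print(rel(s,np.array([625,-116,186])-115*np.array([np.cos(y),np.sin(y),0]),M))
sc=arm.read_camera("scene");q=arm.read_camera("top")
for n,p in(("scene",sc),("top",q)):
  for t in ("gauge","hang_point","stand"): print(n,t,[(np.round(d["at"],1).tolist(),round(d["confidence"],2)) for d in arm.landmark_of(t,p)])
c=cv2.resize(sc["frame"][140:260,200:400,::-1],(800,480),interpolation=cv2.INTER_CUBIC);cv2.imwrite("pics/s2.png",c)
E
```

```text
time: 11.35
eef_pos: [481.7, 214.2, 188.8]
ee_rot: [-179.9, 0.5, -136.8]
wrist_force: [0.4, 0.7, -2.3]
opening: 0.129
11.35 [481.67806676 214.23575492 188.84747648] [-179.85325007    0.46776736 -136.77932821] [ 0.39130587  0.66025245 -2.33705263] 0.12860148707412428
(array([ 211.4, -266.9,    1.8]), array([  0.4,   0.4, 128.7]))
scene gauge [([486.5, 215.4, 98.3], 0.89), ([632.9, 207.0, -2.6], 0.77)]
scene hang_point [([625.0, -117.1, 172.4], 0.75)]
scene stand [([690.3, -110.0, 0.5], 0.75)]
top gauge [([633.7, 209.8, -1.9], 0.6), ([605.2, -2.6, 11.8], 0.43)]
top hang_point [([626.1, -117.9, 172.9], 0.94)]
top stand [([689.5, -113.9, -3.8], 0.93)]
```

View pics/s2.png

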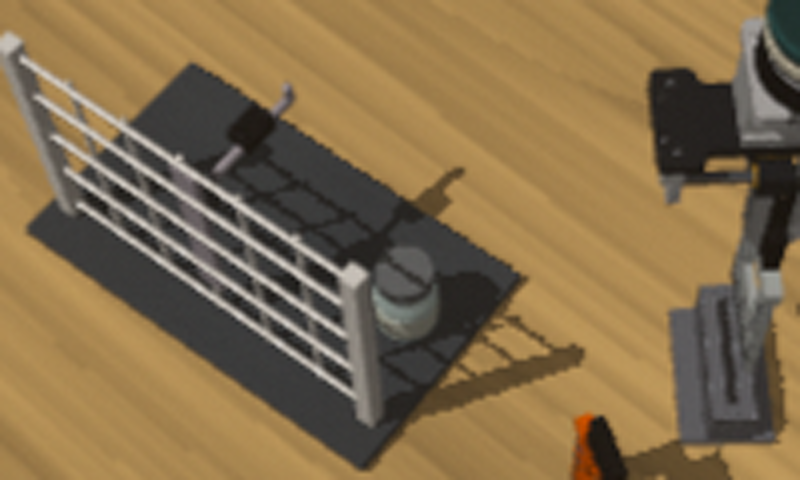

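The gauge is lifted (2.3 N), with the rack empty below it. The hook tip is at full-frame (272,162) and the seat at about (263,172). I'll work out the hook's true height by intersecting those rays with the stand's mid-plane.

Run:
```python
from h import *
sc=arm.read_camera("scene");q=arm.read_camera("top")
y=np.radians(4.5);S=np.array([689.5,-113,0]);ex=np.array([np.cos(y),np.sin(y),0]);ey=np.array([-np.sin(y),np.cos(y),0])
for u in((272,162),(271,164),(262.7,172.5),(255,182)):
  a=onplane(sc,u,0);b=onplane(sc,u,300);d=b-a
  for off in(-4,0,4):
    P=a+d*((S-a)@ey+off)/(d@ey); print(u,off,((P-S)@ex).round(1),P.round(1))
o=arm.outline_of("seat",q);print([(np.argwhere(d["region"]).mean(0)[::-1].round(1),d["confidence"],onplane(q,np.argwhere(d["region"]).mean(0)[::-1],180).round(1)) for d in o])
o=arm.outline_of("seat",sc);print([(np.argwhere(d["region"]).mean(0)[::-1].round(1),d["confidence"]) for d in o])
cv2.imwrite("pics/t2.png",cv2.resize(q["frame"][110:215,305:445,::-1],(800,600),interpolation=cv2.INTER_CUBIC))
```

```text
(272, 162) -4 -106.2 [ 584.  -125.3  176.4]
(272, 162) 0 -102.5 [ 587.4 -121.   184.4]
(272, 162) 4 -98.7 [ 590.8 -116.8  192.3]
(271, 164) -4 -101.1 [ 589.  -124.9  172.3]
(271, 164) 0 -97.4 [ 592.4 -120.6  180.3]
(271, 164) 4 -93.7 [ 595.7 -116.4  188.2]
(262.7, 172.5) -4 -64.5 [ 625.5 -122.1  173.3]
(262.7, 172.5) 0 -61.1 [ 628.5 -117.8  181.2]
(262.7, 172.5) 4 -57.7 [ 631.6 -113.5  189.2]
(255, 182) -4 -30.1 [ 659.8 -119.4  167.3]
(255, 182) 0 -27.0 [ 662.6 -115.1  175.3]
(255, 182) 4 -23.9 [ 665.4 -110.9  183.3]
[(array([375.8, 156. ]), 0.54, array([ 625.5, -115.6,  180. ]))]
[(array([262.3, 171.9]), 0.41)]
```

View pics/t2.png

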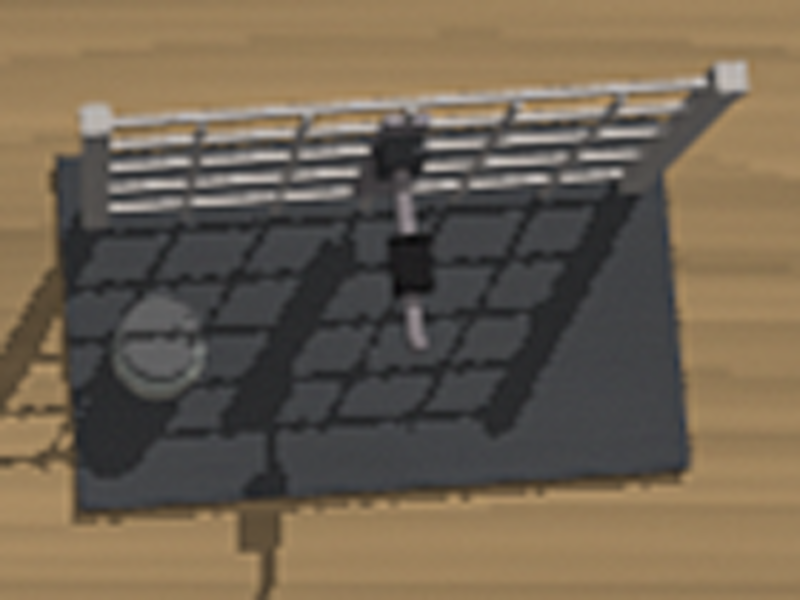

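```bash
python3 -m crank '[[0.02,-0.025,0,0,0,10,0],[0.042,-0.053,0,0,0,20,0],[0.063,-0.08,0,0,0,30,0],[0.085,-0.107,0,0,0,40,0],[0.106,-0.134,0,0,0,50,0]]'
python3 -m crank '[[-0.007,-0.034,0,0,0,10,0],[-0.014,-0.068,0,0,0,20,0],[-0.021,-0.102,0,0,0,30,0],[-0.028,-0.135,0,0,0,40,0],[-0.035,-0.167,0.001,0,0,50,0]]'
python3 -m crank '[[0,0,0,0,0,10,0],[0,0,0,0,0,20,0],[0,0,0,0,0,29,0],[0,0,0,0,0,29,0],[0,0,0,0,0,29,0]]'
python3 - <<'E'
from h import *
s=arm.read_state();print(s["time"],s["eef_pos"],s["ee_rot"],np.round(s["qpos"],1),s["wrist_force"],s["opening"])
w=arm.read_camera("wrist");q=arm.read_camera("top");sc=arm.read_camera("scene")
c=np.zeros((560,800,3),np.uint8);c[:400,:640]=w["frame"][:,:,::-1]
c[400:560,:200]=cv2.resize(sc["frame"][120:220,210:335,::-1],(200,160));cv2.imwrite("pics/w9.png",c)
for t in("hang_point","stand","seat"): print(t,[(np.round(d["at"],1).tolist(),round(d["confidence"],2)) for d in arm.landmark_of(t,w)] if t!="seat" else [(np.argwhere(d["region"]).mean(0)[::-1].round(1),d["confidence"]) for d in arm.outline_of(t,w)])
for n,p in(("sc",sc),("top",q)): print(n,[(np.round(d["at"],1).tolist(),round(d["confidence"],2)) for d in arm.landmark_of("hole_edge",p)])
E
```

```text
time: 12.58
eef_pos: [494.2, 41.6, 184.1]
ee_rot: [-180.0, 0.0, 172.9]
wrist_force: [-0.7, 0.4, -1.3]
opening: 0.13
time: 13.2
eef_pos: [509.2, -128.5, 183.2]
ee_rot: [180.0, 0.0, 122.8]
wrist_force: [-0.6, 0.3, -0.4]
opening: 0.129
time: 13.82
eef_pos: [509.1, -127.2, 183.0]
ee_rot: [-180.0, 0.0, 94.3]
wrist_force: [0.1, -0.1, -1.4]
opening: 0.126
13.825 [ 509.10438525 -127.24915003  183.04469309] [-1.79996579e+02  4.66766189e-03  9.43129391e+01] [-20.2   1.6  80.5  -0.   97.9 -24.5] [ 0.11637674 -0.11832659 -1.42871812] 0.12647381267260754
hang_point [([629.1, -117.5, 169.4], 0.56)]
stand [([692.9, -115.7, -3.2], 0.62)]
seat [(array([467.5, 217.6]), 0.6), (array([460.4, 156. ]), 0.55)]
sc [([508.6, -127.0, 198.5], 0.71), ([637.5, 213.0, 99.6], 0.66)]
top [([640.1, 208.4, 103.1], 0.48), ([627.1, -119.2, 175.7], 0.21)]
```

The picture limit is reached, so I'll go on with numbers alone. The scene network puts the hole edge at z ≈ 198 against 196.5 by reckoning, which agrees. I'll get the seat position from the wrist and top rays.

Run:
```python
from h import *
w=arm.read_camera("wrist");q=arm.read_camera("top");sc=arm.read_camera("scene")
rays=[]
for n,p in(("w",w),("q",q),("s",sc)):
  for d in arm.outline_of("seat",p):
    pts=np.argwhere(d["region"])[:,::-1];u=pts.mean(0)
    print(n,round(d["confidence"],2),len(pts),u.round(1),pts.min(0),pts.max(0),onplane(p,u,175).round(1),onplane(p,u,185).round(1))
for n,p in(("w",w),("q",q)): # dark blob near the seat
  u=proj(p,[626,-117,182])[0];print(n,"pred",u.round(1))
```

```text
w 0.73 1218 [467.1 217.2] [445 203] [490 232] [ 629.6 -120.1  175. ] [ 624.1 -117.4  185. ]
w 0.73 47484 [462.8 156.2] [334   0] [639 357] [616.7 -71.5 175. ] [611.8 -71.  185. ]
s 0.5 79 [262.1 172. ] [257 167] [267 177] [ 626.1 -123.7  175. ] [ 630.  -118.3  185. ]
w pred [467.7 215.8]
q pred [376.3 155.7]
```

```bash
python3 -m crank '[[0,0.01,-0.003,0,0,0,0],[0.001,0.03,-0.003,0,0,0,0],[0.001,0.045,-0.003,0,0,0,0],[0.001,0.06,-0.003,0,0,0,0],[0.001,0.07,-0.003,0,0,0,0]]'
python3 -m crank '[[0,0.012,0,0,0,0,0],[0,0.024,0,0,0,0,0],[0,0.036,0,0,0,0,0],[0,0.047,0,0,0,0,0],[0,0.047,0,0,0,0,0]]'
```

```text
time: 15.15
eef_pos: [579.8, -121.1, 185.7]
ee_rot: [-180.0, -0.0, 94.2]
wrist_force: [0.5, -0.3, -1.6]
opening: 0.127
time: 15.78
eef_pos: [626.3, -117.7, 185.6]
ee_rot: [-180.0, -0.0, 94.2]
wrist_force: [0.3, -0.3, -2.7]
opening: 0.127
```

Threaded past the tip with no contact force. Now I'll feel downwards.

```bash
python3 -m crank '[[0,0,0.002,0,0,0,0],[0,0,0.004,0,0,0,0],[0,0,0.006,0,0,0,0],[0,0,0.008,0,0,0,0],[0,0,0.008,0,0,0,0]]'
python3 -m crank '[[0,0,0.0015,0,0,0,0],[0,0,0.003,0,0,0,0],[0,0,0.0045,0,0,0,0],[0,0,0.0045,0,0,0,0]]'
```

```text
time: 16.4
eef_pos: [625.5, -117.7, 177.8]
ee_rot: [-180.0, -0.0, 94.2]
wrist_force: [-0.4, 0.3, -2.3]
opening: 0.127
time: 16.9
eef_pos: [625.6, -117.7, 173.3]
ee_rot: [-180.0, -0.0, 94.2]
wrist_force: [-0.6, 0.9, -1.0]
opening: 0.126
```

```bash
python3 -m crank '[[0,0,0.0015,0,0,0,0],[0,0,0.003,0,0,0,0],[0,0,0.003,0,0,0,0]]'
python3 -m crank '[[0,0,0.0015,0,0,0,0],[0,0,0.003,0,0,0,0],[0,0,0.003,0,0,0,0]]'
```

```text
time: 17.27
eef_pos: [625.9, -117.8, 171.9]
ee_rot: [179.9, 0.0, 94.2]
wrist_force: [-1.0, 0.8, 4.1]
opening: 0.127
time: 17.65
eef_pos: [625.9, -117.8, 167.6]
ee_rot: [180.0, 0.0, 94.2]
wrist_force: [-1.2, 0.3, 3.7]
opening: 0.126
```

Contact at about 6 N net, and the seat is sliding. A small sideways probe along the hook will check that the edge sits between the ribs.

```bash
python3 -m crank '[[0,-0.002,0,0,0,0,0],[0,-0.004,0,0,0,0,0],[0,-0.004,0,0,0,0,0]]'
python3 -m crank '[[0,0.003,0,0,0,0,0],[0,0.006,0,0,0,0,0],[0,0.008,0,0,0,0,0],[0,0.008,0,0,0,0,0]]'
```

```text
time: 18.02
eef_pos: [622.3, -118.1, 167.6]
ee_rot: [179.9, 0.0, 94.2]
wrist_force: [2.4, 1.1, 2.5]
opening: 0.127
time: 18.52
eef_pos: [628.6, -117.6, 167.0]
ee_rot: [-179.8, -0.0, 94.2]
wrist_force: [-5.0, -1.2, 3.4]
opening: 0.121
```

At +4 mm there is firm resistance (−5 N, held 1.4 mm short) with no rise in height, so the edge is between the ribs. I'll recentre to x≈625 and press down.

```bash
python3 -m crank '[[0,-0.005,0,0,0,0,0],[0,-0.0048,0.0015,0,0,0,0],[0,-0.0048,0.003,0,0,0,0],[0,-0.0048,0.003,0,0,0,0]]'
python3 -m crank '[[0,0,0.0012,0,0,0,0],[0,0,0.0024,0,0,0,0],[0,0,0.0024,0,0,0,0]]'
```

```text
time: 19.02
eef_pos: [625.5, -117.7, 164.9]
ee_rot: [179.9, 0.0, 94.2]
wrist_force: [1.2, -0.0, 3.7]
opening: 0.122
time: 19.4
eef_pos: [625.5, -117.7, 162.5]
ee_rot: [179.9, 0.0, 94.2]
wrist_force: [1.7, 0.9, 4.0]
opening: 0.124
```

```bash
python3 -m crank '[[0,0,0.0008,0,0,0,0],[0,0,0.0016,0,0,0,0],[0,0,0.0016,0,0,0,0]]'
python3 -m crank '[[0,0,0.0006,0,0,0,0],[0,0,0.0006,0,0,0,0]]'
```

```text
time: 19.77
eef_pos: [625.5, -117.7, 162.5]
ee_rot: [179.8, 0.0, 94.2]
wrist_force: [0.0, 0.2, 9.4]
opening: 0.128
time: 20.02
eef_pos: [625.5, -117.8, 162.5]
ee_rot: [179.8, 0.1, 94.2]
wrist_force: [-0.5, 1.2, 10.4]
opening: 0.126
```

```bash
python3 -m crank '[[0,0,0.0008,0,0,0,0],[0,0,0.0014,0,0,0,0],[0,0,0.0014,0,0,0,0]]'
```

```text
time: 20.4
eef_pos: [625.6, -117.8, 162.5]
ee_rot: [179.8, 0.1, 94.2]
wrist_force: [-1.3, 1.4, 15.1]
opening: 0.129
```

A firm stop at 162.5 (15 N, no more motion) after about 9.5 mm of travel. Now I'll relax, open a little and rise.

```bash
python3 -m crank '[[0,0,-0.002,0,0,0,0],[0,0,-0.0035,0,0,0,0],[0,0,-0.0035,0,0,0,0]]'
python3 -m crank '[[0,0,0,0,0,0,0.02],[0,0,0,0,0,0,0.03],[0,0,0,0,0,0,0.04],[0,0,0,0,0,0,0.04]]'
python3 -m crank '[[0,0,-0.015,0,0,0,0.04],[0,0,-0.04,0,0,0,0.04],[0,0,-0.08,0,0,0,0.04],[0,0,-0.12,0,0,0,0.04],[0,0,-0.12,0,0,0,0.04]]'
python3 - <<'E'
from h import *
for n in("scene","top","wrist"):
  p=arm.read_camera(n)
  for t in("gauge","hole_edge"): print(n,t,[(np.round(d["at"],1).tolist(),round(d["confidence"],2)) for d in arm.landmark_of(t,p)])
E
```

```text
time: 20.78
eef_pos: [625.5, -117.7, 162.5]
ee_rot: [179.9, 0.0, 94.2]
wrist_force: [1.8, 1.3, 5.4]
opening: 0.124
time: 21.28
eef_pos: [624.6, -117.9, 161.5]
ee_rot: [-179.9, -0.0, 94.2]
wrist_force: [0.3, -0.1, -0.6]
opening: 0.422
time: 21.9
eef_pos: [626.5, -118.2, 288.4]
ee_rot: [179.4, 0.2, 94.2]
wrist_force: [-0.8, -0.6, 0.6]
opening: 0.425
scene gauge [([629.2, -114.0, 73.6], 0.7), ([631.0, 210.2, -1.6], 0.67)]
scene hole_edge [([623.4, -117.8, 178.0], 0.9), ([633.8, 212.4, 98.0], 0.89)]
top gauge [([625.6, -124.2, 77.3], 0.59), ([633.0, 213.7, -0.9], 0.45)]
top hole_edge [([636.2, 209.9, 99.2], 0.57), ([627.2, -120.0, 178.2], 0.44), ([386.9, -407.6, -3.0], 0.3)]
wrist gauge [([621.2, -121.7, 76.0], 0.95)]
wrist hole_edge []
```

```bash
python3 -m crank '[[0,0,-0.03,0,0,0,0.04],[0,0,-0.03,0,0,0,0.04]]'
python3 - <<'E'
from h import *
p=arm.read_camera("scene")
for t in("hole_edge","jar","screw_box","bin"): print(t,[(np.round(d["at"],1).tolist(),round(d["confidence"],2)) for d in arm.landmark_of(t,p)])
s=arm.read_state();print(s["time"],s["wrist_force"]);arm.job_done()
E
```

```text
time: 22.6
eef_pos: [625.7, -118.0, 314.6]
ee_rot: [179.7, 0.1, 94.2]
wrist_force: [-0.4, -0.9, -0.0]
opening: 0.425
hole_edge [([635.6, 213.1, 98.2], 0.9), ([621.5, -119.1, 178.0], 0.59)]
jar [([603.1, 5.6, 12.8], 0.87), ([480.4, 211.1, -1.1], 0.2)]
screw_box [([389.6, -403.8, -1.4], 0.45), ([601.3, 446.0, 2.6], 0.26)]
bin [([602.4, 441.8, 1.9], 0.73)]
22.85 [ 0.03399282 -0.02760504  0.7918004 ]
the job is handed in; nothing more can be done
```

The aluminium gauge is hanging on the hook with the seat pressed fully down as far as I can tell. I handed the job in at 22.85 s with the gripper clear above it.

- **Seat:** it slid about 9.5 mm from first contact, at roughly 6 N, then stopped firmly. There was no further motion up to a reading of 15 N, about 17 N on the hook with the gauge's weight. A sideways probe showed the hole edge lying between the ribs. I never read the seat's position directly.
- **Face:** I told the graduated face from the tick marks in the wrist views. By the turn I made, it points outward, but I could not confirm that visually after hanging because the picture limit was reached.
- **Last checks:** the networks put the hole edge at about (622, −119, 178), against z 176 by reckoning, and it did not move after release. The screw box and bin read where they were at the start. The jar read 6 mm off in y, just above the networks' usual error, and nothing went near it.
- **First grasp failed:** the jaws closed on nothing. The fingertips sat about 35 mm higher than the reported tool point in the wrist picture, so I went 28 mm lower and gripped the gauge there.

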